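# Load the long dowel into the leaf drill jig

## Robot

A 6-joint arm with a two-finger parallel gripper is mounted at the origin on the work surface; the furniture and walls round the work are solid. World frame = base frame: x ahead of the robot, y to its left, z up, the work surface at z = 0. Lengths are in m, angles in rad, forces in N, time in s.
With the tool pointing down it reaches from about 0.425 to 0.925 m from the base axis. Payload 12.5 kg.
Tool frame: the origin (TCP) lies midway between the tips of the shut fingers; the grasp point (between the pads) lies manip.pinch_z behind it (manip.pinch_z is the distance from the TCP to the grasp point, in m); z points along the fingers, y is the line along which they close (so a half turn about z gives the same grasp; the last joint's range is limited). The gripper opens to 85 mm and grips with 20 to 120 N. Pads are 22 mm wide; open, the fingers measure 114 mm over their backs; the gripper's body (76 mm by 85 mm) begins 54 mm behind the grasp point. The pads swing forward as they close: fully open they stand 13 mm farther back than shut.
Start: joints at [-1.293, 0.491, 1.559, -0, 1.092, -0.106], TCP at [0.234, -0.58, 0.231] pointing down, gripper open.
Joint ranges: [-3.1, 3.1], [-0.84, 2.19], [0.05, 2.79], [-1.13, 4.28], [0.06, 2.93], [-2.69, 2.69]. Speed limits (rad/s): [2.22, 2.22, 2.79, 3.14, 3.14, 3.14].

## Interface

Orientations are given as a unit quaternion [w, x, y, z].
In Python, from cell import status, vision, manip gives the robot as it stands. The module is installed in compiled form; this text tells all that it offers.
- The arm moves only by the tool move_arm, never from a script. Its argument "motion" is a list of rows, each an object of numbers: "gripper": the gripper's target within -1 to 1 (shut at 1, half-way at 0, fully open at -1); "dx", "dy", "dz": the shift along the tool's x, y, z in m; "twist": the turn about the tool's z in rad. A call has 1 to 20 rows; each row is the pose to reach, as a shift and turn from the pose commanded when the call began, along the tool's axes at that moment; what a row does not reach only later rows make up. A row lasts 1/12 s, in which the tool goes at most 41.7 mm and 7.16 degrees, less where a joint would pass 70% of its speed; a pose out of reach is approached as far as the arm can. A call with a gripper value outside its range is refused whole. The fingers move at their own pace and stop on an object; "grip_force" is the grip in N (left out, the last holds). Time passes only in rows, so rows that repeat a pose let the fingers close. It gives the time, the measured TCP pose, the force, the opening and the grip force at its end, in the units of the state.
- status.observe(): the state, without advancing time (a new reading comes with each control period).
- vision.read_camera(name): name is "side" or "top"; returns a dict with "image" (480x640x3 uint8, red, green, blue), "depth" (480x640 float32, m along the optical axis (not along the pixel's ray), 0 where there is no reading), "intrinsics" (3x3 intrinsics, pixels), "k1" (the pictures are not rectified: a ray, as slopes to the right and down, at radius r is drawn at 1 + k1 r^2 times it, then the intrinsics apply), "R" (3x3) and "t" (3): a world point X has camera coordinates R X + t. Camera axes: x right, y down, z forward; pixel columns grow to the right and rows downward; lengths in m; the calibration is good to about 2 mm. A picture is of the moment at which its call begins.
- manip.sign_off(): hands the job in; it is judged then, once.
Trained networks look in a picture, given as the dict that the camera call returned (one of the last four; its "shot" number tells which), for a name from the list of things; names that differ only in an ending like _2 or _b are one class to them, and where a whole thing is asked for, a point or a joint stands for the part that bears it (a point fixed in the world has none). Each returns a list of dicts, best first, with "conf" (0 to 1); they miss things now and then, are a little off and sometimes report something else, mostly with a low value. They report only what shows in the picture. A call takes as long as a camera call.
- vision.recognise(picture, query): "position" ([x, y, z] in m, in world coordinates, good to about 4 mm: the middle of the surface that is visible of it).
The state is a dict: "time": time; "q": joint angles; "joint_velocities": joint speeds; "joint_efforts": joint torques, N m; "ee_pos": TCP position; "tcp_rot": TCP orientation; "contact_force": force on the tool from outside, world axes, zero at the start; "moment": the same for the moment, N m; "width": finger opening in m; "finger_force": force on a finger pad.
Only numpy, scipy, OpenCV 4.12 (cv2) and the standard library are available. Lean on these libraries where they do the work, as an engineer would, in place of code of your own. Each camera call takes 0.05 s, during which the arm holds its last target. There are 200 camera calls.

## Task

Set up the drilling jig for the long dowel: its sliding end stop is still set for short pieces, so push it back, then lay the long dowel gently in the two V-blocks and let go. Slide the end stop up so the dowel is held home against the head stop, and only then fold the hinged drill leaf down to rest on the dowel. Leave the short dowel and everything else on the table where it lies.

Things in the scene. Friction and masses are not known exactly. Their poses are not given: they have to be found in the camera images.
- jig: wooden drilling jig for round wood, screwed to the table. Origin: on the table, below the V axis. Its y runs along the V towards the head stop, its x across the V to the hinge side. Plywood base 12 mm thick, x -55 to 65, y -116 to 107 mm. Drill leaf hinge: along y at x 48 mm, height 66 mm, between 73 mm high posts at y 45 and 87
- v_axis (a point): axis of a 34 mm dowel seated in the Vs, at jig x 0, y 0, height 45 mm. Two steel V-blocks (90 degree V open upwards, x -27 to 27 mm, 41 mm high) stand at jig y 53 to 81 and y -47 to -19; between them is only the base, so fingers can go down beside the dowel there
- head_face (a point): centre of the head stop's face at jig y 85 mm, height 45 mm, on the V axis. The head stop is a dark wood block, x -28 to 28 mm, y 85 to 105, 62 mm high. A long dowel that is home has its centre at jig y 10 mm
- dowel_long: the long one of two plain light-wood dowels: 34 mm diameter, 150 mm long, about 95 g. Origin: its centre (17 mm above the table at the start); its own x runs along the dowel, both ends are alike
- dowel_short: the short plain light-wood dowel: 34 mm diameter, 115 mm long. Origin: its centre; its own x runs along the dowel
- tailstop (a joint): position of the jig's sliding end stop in m along the jig's +y: 0 = fully back (its face at jig y -91 mm, 176 mm from the head stop), growing towards the head stop up to 0.058. It touches a long dowel that is home at 0.026. About 3 N slides it and it stays where left. Starts at 0.038 to 0.056, too close for the long dowel
- tail_post (a point): middle of the upright round wooden push post on the sliding end stop: 20 mm diameter, from 58 to 100 mm above the table, this point at 80 mm and at jig x 0. The stop is 20 mm thick along y (face 10 mm from the post's axis) and 84 mm wide across, its cross bar topping out at 58 mm
- leaf (a joint): angle of the hinged drill leaf in rad: 0 = down, level, just resting on a seated dowel; about 1.6 to 1.95 at the start (upright, leaning away from the V); stop at 2.0. The hinge is stiff: the leaf stays while near upright; once pushed below about 0.9 it sinks down by its own weight (0.25 kg)
- leaf_edge (a point): middle of the free edge of the drill leaf, 114 mm from the hinge axis. The leaf is an aluminium plate 8 mm thick, over jig y 50 to 82 mm, ending in a small lip; a steel drill bush stands 8 mm out of its middle on the side that is on top when the leaf is down and faces away from the V when it is up
- black_tape: roll of black tape, 48 mm across, 18 mm high; origin at the centre of its underside. Always lies close beside the long dowel, off towards one end
- marker: black marker pen, 12 x 136 x 13 mm, along its own y; origin at the centre of its underside. Lies close beside the short dowel
- craft_tool: dark hand tool, 136 mm long along its own y, 27 mm wide, 24 mm high; origin under its middle
- eraser: small boxed eraser, 21 x 34 x 12 mm; origin at the centre of its underside

How it is judged:
On the way, in this order (a step that is already met when the one before it is completed fails the run):
1. the long dowel lies in both V-blocks, let go, with the drill leaf still up (z of dowel_long in the frame of jig between 0.041 and 0.049 m and x of dowel_long in the frame of jig between -0.004 and 0.004 m and angle between the x axis of dowel_long and the y axis of jig, either way round below 0.05 rad and value of joint leaf above 0.9 rad and contact force between the fingers and dowel_long below 0.1 N), for 0.2 s.
2. the dowel is home against the head stop, the sliding end stop closed up on it, with the drill leaf still up (z of dowel_long in the frame of jig between 0.041 and 0.049 m and x of dowel_long in the frame of jig between -0.004 and 0.004 m and angle between the x axis of dowel_long and the y axis of jig, either way round below 0.05 rad and y of dowel_long in the frame of jig above 0.0065 m and value of joint tailstop above 0.0225 m and value of joint leaf above 0.9 rad), for 0.2 s.
At the end, for the whole second after the job is handed in: the long dowel rests in both V-blocks (axis within 4 mm and 0.05 rad of the V), within 3.5 mm of the head stop; the sliding end stop is within 3.5 mm of touching it (joint over 0.0225); the drill leaf is down on the dowel (under 0.045 rad); all let go (z of dowel_long in the frame of jig between 0.041 and 0.049 m and x of dowel_long in the frame of jig between -0.004 and 0.004 m and angle between the x axis of dowel_long and the y axis of jig, either way round below 0.05 rad and y of dowel_long in the frame of jig above 0.0065 m and value of joint tailstop above 0.0225 m and value of joint leaf below 0.045 rad and linear speed of dowel_long below 0.01 m/s).
It fails at once if the long dowel is dropped (falls faster than 0.5 m/s with no finger on it) (linear speed of dowel_long above 0.5 m/s and contact force between the fingers and dowel_long below 0.05 N).
It fails at once if the short dowel or one of the other loose things is moved by more than 3 cm (distance of any of dowel_short, black_tape, marker, craft_tool, eraser from where it was at the start of the episode above 0.03 m).
It also fails if it takes over 72 s, if anything falls off the work surface, if the arm or the gripper's body presses on something with over 40 N, if the wrist force passes 120 N, or if a joint passes its speed limit or range.

## Working session

There is one attempt and no reset: what is moved stays moved. The work goes in short steps, Python scripts to look and compute and a tool call to move; the robot and the scene stay as the last step left them, time stands still between calls to the robot, and variables do not carry over. Pictures are saved under pics/ and viewed, at most 10 in all, crops included, and the job is handed in when it is done.

Besides the shell and the picture viewer there is one more tool, called after "Emit:" as a command line: name --argument value ..., lists and objects as JSON in quotes. move_arm: Moves the arm, as the interface text tells. Its arguments: {"type":"object","properties":{"motion":{"type":"array","items":{"type":"object","properties":{"gripper":{"type":"number"},"dx":{"type":"number"},"dy":{"type":"number"},"dz":{"type":"number"},"twist":{"type":"number"}}}},"grip_force":{"type":"number"}},"required":["motion"]}

```bash
mkdir -p pics
cat > h.py <<'E'
import numpy as np, cv2
from cell import status, vision, manip
def cloud(p):
    K=np.array(p["intrinsics"]);d=p["depth"];h,w=d.shape
    u,v=np.meshgrid(np.arange(w),np.arange(h))
    pts=np.stack([u,v],-1).reshape(-1,1,2).astype(np.float64)
    n=cv2.undistortPoints(pts,K,np.array([p["k1"],0,0,0.])).reshape(h,w,2)
    c=np.dstack([n[...,0]*d,n[...,1]*d,d])
    X=(c-np.array(p["t"]))@np.array(p["R"])
    X[d==0]=np.nan
    return X
def save(p,n): cv2.imwrite("pics/"+n,p["image"][...,::-1])
E
python3 - <<'E'
from h import *
s=status.observe();print(s["time"],s["ee_pos"],s["tcp_rot"],s["width"],manip.pinch_z)
for c in("top","side"):
    p=vision.read_camera(c);save(p,c+"1.png");np.savez(c+"1.npz",X=cloud(p),im=p["image"])
    print(c,p["R"],p["t"])
    for n in("jig","dowel_long","dowel_short","tail_post","leaf_edge","head_face","black_tape","marker","craft_tool","eraser"):
        try: print(n,[(np.round(r["position"],3).tolist(),round(r["conf"],2)) for r in vision.recognise(p,n)[:3]])
        except Exception as e: print(n,e)
E
```

```text
0.0 [ 0.23398843 -0.57932492  0.23073107] [-5.24479455e-04  9.81646836e-01  1.90707139e-01 -4.56238775e-05] 0.08541559957784867 0.0187
top [[ 0.01943377 -0.99977103 -0.00895631]
 [-0.99001468 -0.01799164 -0.13981145]
 [ 0.1396183   0.01158394 -0.99013764]] [-0.02884104  0.50435647  1.22006099]
jig [([0.496, -0.015, 0.018], 0.84)]
dowel_long [([0.446, -0.302, 0.034], 0.95), ([0.538, 0.054, 0.143], 0.51), ([0.41, 0.346, 0.009], 0.44)]
dowel_short [([0.431, 0.301, 0.03], 0.88), ([0.515, -0.288, 0.017], 0.31)]
tail_post [([0.487, -0.074, 0.058], 0.83)]
leaf_edge [([0.538, 0.052, 0.139], 0.76)]
head_face [([0.493, -0.014, 0.01], 0.7)]
black_tape [([0.516, -0.283, 0.016], 0.63)]
marker [([0.411, 0.345, 0.013], 0.59)]
craft_tool [([0.503, -0.444, 0.024], 0.56)]
eraser [([0.583, -0.238, 0.011], 0.57)]
side [[ 0.97551959 -0.21924013  0.01718413]
 [-0.08186634 -0.43456847 -0.89691033]
 [ 0.20410642  0.8735468  -0.44187844]] [-0.48395924  0.11679919  1.10268303]
jig [([0.488, -0.058, 0.019], 0.6), ([0.424, 0.288, 0.019], 0.42)]
dowel_long [([0.444, -0.318, 0.026], 0.66)]
dowel_short [([0.424, 0.288, 0.02], 0.56), ([0.507, -0.454, 0.015], 0.46), ([0.58, -0.246, 0.008], 0.21)]
tail_post [([0.489, -0.08, 0.053], 0.61)]
leaf_edge [([0.537, 0.048, 0.12], 0.49), ([0.491, -0.059, 0.02], 0.21)]
head_face [([0.491, -0.066, 0.019], 0.62)]
black_tape [([0.52, -0.278, 0.017], 0.6)]
marker [([0.407, 0.349, 0.009], 0.49)]
craft_tool [([0.508, -0.455, 0.018], 0.94), ([0.406, 0.346, 0.007], 0.6), ([0.519, -0.276, 0.016], 0.4)]
eraser []
```

View pics/top1.png

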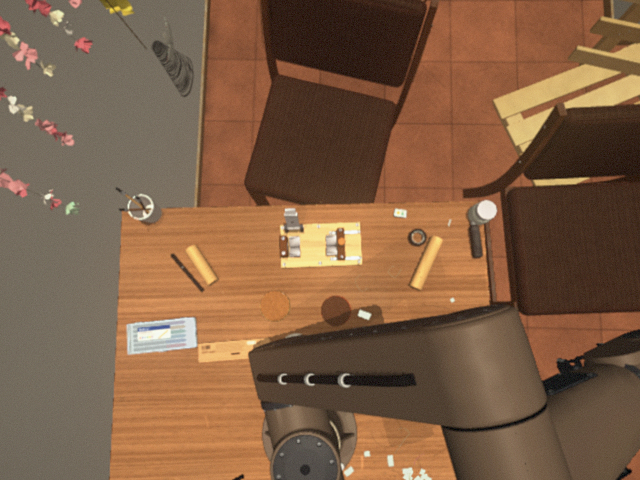

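View pics/side1.png

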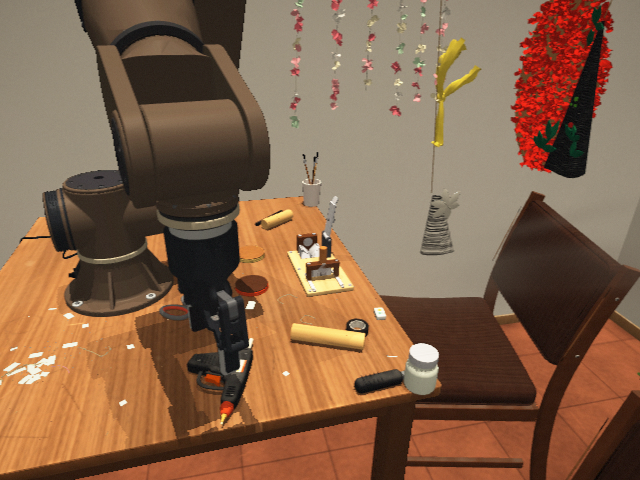

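Run:
```python
from h import *
for c in("top","side"):
    X=np.load(c+"1.npz")["X"]
    def sel(x0,x1,y0,y1,z0,z1):
        m=(X[...,0]>x0)&(X[...,0]<x1)&(X[...,1]>y0)&(X[...,1]<y1)&(X[...,2]>z0)&(X[...,2]<z1);return X[m]
    def rect(P): 
        r=cv2.minAreaRect((P[:,:2]*1000).astype(np.float32)); return len(P),np.round(r[0],1),np.round(r[1],1),round(r[2],1)
    print(c,"dowel",rect(sel(.34,.56,-.42,-.2,.026,.05)))
    P=sel(.34,.56,-.42,-.2,.029,.05); 
    if len(P)>5:
        m=P[:,:2].mean(0);u,s,vt=np.linalg.svd(P[:,:2]-m);t=(P[:,:2]-m)@vt[0];print(m,vt[0],t.min(),t.max(),P[:,2].max())
    print("base",rect(sel(.38,.65,-.18,.18,.008,.016)))
    for z0,z1 in((.05,.07),(.036,.045),(.09,.11)):
        P=sel(.38,.65,-.18,.18,z0,z1);print(z0,rect(P) if len(P)>5 else 0)
    P=sel(.45,.53,-.15,-.02,.07,.11);print("post",len(P),P.mean(0) if len(P) else 0,P.max(0)if len(P) else 0,P.min(0)if len(P) else 0)
```

```text
top dowel (571, array([ 447.5, -307.5]), array([ 30.3, 149.3]), 66.1)
[ 0.44688002 -0.30730418] [-0.91472552  0.40407576] -0.07529091436641529 0.07350377324232178 0.04003378641757133
base (2152, array([490.9,  -7.6]), array([344.4, 188. ]), 88.8)
0.05 (386, array([495.7,   1.1]), array([175.9,  87.8]), 88.2)
0.036 (184, array([493.9,  10.3]), array([ 71.6, 151.3]), 3.7)
0.09 (81, array([514.1,  -9.3]), array([157. ,  17.7]), 70.7)
post 54 [ 0.48943093 -0.07488903  0.09486489] [ 0.49989784 -0.06567899  0.10245674] [ 0.48108437 -0.08336557  0.07160357]
side dowel (655, array([ 446.2, -312. ]), array([ 26.5, 149.6]), 65.7)
[ 0.44771765 -0.31306387] [ 0.91306878 -0.40780559] -0.07626053569091958 0.07306954747923279 0.035870389761281006
base (1205, array([492.7, -24.3]), array([120.4, 223.1]), 3.6)
0.05 (404, array([493.7,  -2.5]), array([181.5,  86.4]), 88.2)
0.036 (197, array([494.5,  -2.5]), array([176.1,  86.6]), 88.7)
0.09 (93, array([516.6, -12. ]), array([163.1,  22.9]), 70.8)
post 104 [ 0.49000656 -0.08167795  0.08771417] [ 0.5003946  -0.06980229  0.1010222 ] [ 0.48102939 -0.08812285  0.07070676]
```

The top view shows the jig at about (320,245), with the head stop and leaf on the left (+y) and the post at (341,240). The long dowel is at (427,263) with the tape beside its upper end at (417,237). The side view agrees: long dowel at (328,337), post at (323,257). I'll refine the jig yaw and work out the move to above the post.

```bash
cat >> h.py <<'E'
def plan(x,y,z,ang):
    from scipy.spatial.transform import Rotation as Rn
    s=status.observe();q=s["tcp_rot"];M=Rn.from_quat([q[1],q[2],q[3],q[0]]).as_matrix()
    d=M.T@(np.array([x,y,z])-s["ee_pos"]);a=np.arctan2(M[1,0],M[0,0])
    print("move",np.round(d,4),"twist",round(float((a-ang+np.pi)%(2*np.pi)-np.pi),3),"now",np.round(s["ee_pos"],4),round(a,3),"t",round(s["time"],2),"F",np.round(s["contact_force"],1),"w",round(s["width"],4))
E
python3 - <<'E'
from h import *
for c in("top","side"):
    X=np.load(c+"1.npz")["X"];m=(abs(X[...,0]-.49)<.1)&(abs(X[...,1]+.01)<.15)&(X[...,2]>.007)&(X[...,2]<.017)
    m=m.astype(np.uint8)
    full=((abs(X[...,0]-.49)<.09)&(abs(X[...,1]+.01)<.15)&(X[...,2]>.007)).astype(np.uint8)
    n,l,st,_=cv2.connectedComponentsWithStats(full);k=1+st[1:,4].argmax()
    P=X[(l==k)&(m>0)];r=cv2.minAreaRect((P[:,:2]*1000).astype(np.float32));print(c,len(P),r)
    # -x edge line
    Q=[]
    for y in np.arange(-.12,.08,.006):
        S=P[abs(P[:,1]-y)<.003]
        if len(S)>2: Q.append((S[:,0].min(),y))
    Q=np.array(Q);print("edge yaw deg",np.degrees(-np.polyfit(Q[:,1],Q[:,0],1)[0]),Q[:,0].mean(),Q[:,1].mean())
    P=X[(abs(X[...,0]-.56)<.06)&(abs(X[...,1]-.05)<.05)&(X[...,2]>.1)&(X[...,2]<.2)];print("leaf",len(P),P.min(0),P.max(0),P[P[:,2]>.165].mean(0))
plan(.49,-.077,.16,1.64)
E
```

```text
top 2347 ((491.34356689453125, -21.46051788330078), (122.87208557128906, 225.28350830078125), 3.5240731239318848)
edge yaw deg 3.0250934233923124 0.43370254304997685 -0.020999999999999908
leaf 199 [0.53278163 0.03579348 0.10105479] [0.55768915 0.06773349 0.18073381] [0.55206917 0.05253063 0.17290482]
side 1262 ((492.7424011230469, -24.34149169921875), (120.36921691894531, 223.07510375976562), 3.5907819271087646)
edge yaw deg 3.382229502600105 0.4331821287520277 -0.020999999999999908
leaf 203 [0.53212308 0.03317751 0.10023074] [0.55690755 0.06936861 0.17762942] [0.55142104 0.04993242 0.17158168]
move [ 0.4255 -0.3702  0.0713] twist -1.256 now [ 0.234  -0.5796  0.2314] 0.384 t 1.1 F [-0.8 -0.2  0.3] w 0.0852
```

Emit:
move_arm --motion '[{"gripper": -1,"dx": 0.4255,"dy": -0.37,"dz": 0.071,"twist": -1.25},{"gripper": -1,"dx": 0.4255,"dy": -0.37,"dz": 0.071,"twist": -1.25},{"gripper": -1,"dx": 0.4255,"dy": -0.37,"dz": 0.071,"twist": -1.25},{"gripper": -1,"dx": 0.4255,"dy": -0.37,"dz": 0.071,"twist": -1.25},{"gripper": -1,"dx": 0.4255,"dy": -0.37,"dz": 0.071,"twist": -1.25},{"gripper": -1,"dx": 0.4255,"dy": -0.37,"dz": 0.071,"twist": -1.25},{"gripper": -1,"dx": 0.4255,"dy": -0.37,"dz": 0.071,"twist": -1.25},{"gripper": -1,"dx": 0.4255,"dy": -0.37,"dz": 0.071,"twist": -1.25},{"gripper": -1,"dx": 0.4255,"dy": -0.37,"dz": 0.071,"twist": -1.25},{"gripper": -1,"dx": 0.4255,"dy": -0.37,"dz": 0.071,"twist": -1.25},{"gripper": -1,"dx": 0.4255,"dy": -0.37,"dz": 0.071,"twist": -1.25},{"gripper": -1,"dx": 0.4255,"dy": -0.37,"dz": 0.071,"twist": -1.25},{"gripper": -1,"dx": 0.4255,"dy": -0.37,"dz": 0.071,"twist": -1.25},{"gripper": -1,"dx": 0.4255,"dy": -0.37,"dz": 0.071,"twist": -1.25},{"gripper": -1,"dx": 0.4255,"dy": -0.37,"dz": 0.071,"twist": -1.25},{"gripper": -1,"dx": 0.4255,"dy": -0.37,"dz": 0.071,"twist": -1.25},{"gripper": -1,"dx": 0.4255,"dy": -0.37,"dz": 0.071,"twist": -1.25},{"gripper": -1,"dx": 0.4255,"dy": -0.37,"dz": 0.071,"twist": -1.25}]'

```text
time: 2.6
ee_pos: [0.4898, -0.078, 0.1605]
tcp_rot: [0.0, 0.685, 0.729, -0.0]
contact_force: [0.2, -0.1, -0.1]
width: 0.0852
finger_force: 0.0
```

Run:
```python
from h import *
plan(.49,-.077,.07,1.632)
```

```text
move [0.0011 0.0003 0.0905] twist 0.001 now [ 0.4898 -0.078   0.1605] 1.633 t 2.6 F [ 0.2 -0.1 -0.1] w 0.0852
```

Emit:
move_arm --grip_force 40 --motion '[{"gripper": -1,"dx": 0.001,"dz": 0.04},{"gripper": -1,"dx": 0.001,"dz": 0.08},{"gripper": -1,"dx": 0.001,"dz": 0.09},{"gripper": -1,"dx": 0.001,"dz": 0.09},{"gripper": 1,"dx": 0.001,"dz": 0.09},{"gripper": 1,"dx": 0.001,"dz": 0.09},{"gripper": 1,"dx": 0.001,"dz": 0.09},{"gripper": 1,"dx": 0.001,"dz": 0.09},{"gripper": 1,"dx": 0.001,"dz": 0.09},{"gripper": 1,"dx": 0.001,"dz": 0.09},{"gripper": 1,"dx": 0.001,"dz": 0.09},{"gripper": 1,"dx": 0.001,"dz": 0.09}]'

```text
invalid input
```

Emit:
move_arm --grip_force 40 --motion '[{"gripper": -1,"dx": 0.001,"dy": 0,"dz": 0.04,"twist": 0},{"gripper": -1,"dx": 0.001,"dy": 0,"dz": 0.08,"twist": 0},{"gripper": -1,"dx": 0.001,"dy": 0,"dz": 0.09,"twist": 0},{"gripper": -1,"dx": 0.001,"dy": 0,"dz": 0.09,"twist": 0},{"gripper": 1,"dx": 0.001,"dy": 0,"dz": 0.09,"twist": 0},{"gripper": 1,"dx": 0.001,"dy": 0,"dz": 0.09,"twist": 0},{"gripper": 1,"dx": 0.001,"dy": 0,"dz": 0.09,"twist": 0},{"gripper": 1,"dx": 0.001,"dy": 0,"dz": 0.09,"twist": 0},{"gripper": 1,"dx": 0.001,"dy": 0,"dz": 0.09,"twist": 0},{"gripper": 1,"dx": 0.001,"dy": 0,"dz": 0.09,"twist": 0},{"gripper": 1,"dx": 0.001,"dy": 0,"dz": 0.09,"twist": 0},{"gripper": 1,"dx": 0.001,"dy": 0,"dz": 0.09,"twist": 0}]'

```text
time: 3.6
ee_pos: [0.4913, -0.0764, 0.0714]
tcp_rot: [0.002, 0.684, 0.729, 0.001]
contact_force: [3.5, 0.4, 8.0]
width: 0.0186
finger_force: 39.4
```

Emit:
move_arm --motion '[{"gripper": 1,"dx": -0.01,"dy": 0,"dz": 0,"twist": 0},{"gripper": 1,"dx": -0.02,"dy": 0,"dz": 0,"twist": 0},{"gripper": 1,"dx": -0.03,"dy": 0,"dz": 0,"twist": 0},{"gripper": 1,"dx": -0.038,"dy": 0,"dz": 0,"twist": 0},{"gripper": 1,"dx": -0.04,"dy": 0,"dz": 0,"twist": 0},{"gripper": 1,"dx": -0.04,"dy": 0,"dz": 0,"twist": 0}]'

```text
time: 4.1
ee_pos: [0.4937, -0.117, 0.0714]
tcp_rot: [0.002, 0.685, 0.729, 0.001]
contact_force: [1.6, -3.2, 7.7]
width: 0.0188
finger_force: 39.5
```

Emit:
move_arm --motion '[{"gripper": -1,"dx": -0.04,"dy": 0,"dz": 0,"twist": 0},{"gripper": -1,"dx": 0,"dy": 0,"dz": 0,"twist": 0}]'

```text
time: 4.27
ee_pos: [0.4939, -0.1304, 0.071]
tcp_rot: [0.003, 0.691, 0.723, 0.001]
contact_force: [1.1, 0.3, 0.0]
width: 0.042
finger_force: 0.0
```

Emit:
move_arm --motion '[{"gripper": -1,"dx": 0,"dy": 0,"dz": 0,"twist": 0},{"gripper": -1,"dx": 0,"dy": 0,"dz": 0,"twist": 0},{"gripper": -1,"dx": 0,"dy": 0,"dz": -0.04,"twist": 0},{"gripper": -1,"dx": 0,"dy": 0,"dz": -0.08,"twist": 0},{"gripper": -1,"dx": -0.187,"dy": -0.062,"dz": -0.08,"twist": -1.09},{"gripper": -1,"dx": -0.187,"dy": -0.062,"dz": -0.08,"twist": -1.09},{"gripper": -1,"dx": -0.187,"dy": -0.062,"dz": -0.08,"twist": -1.09},{"gripper": -1,"dx": -0.187,"dy": -0.062,"dz": -0.08,"twist": -1.09},{"gripper": -1,"dx": -0.187,"dy": -0.062,"dz": -0.08,"twist": -1.09},{"gripper": -1,"dx": -0.187,"dy": -0.062,"dz": -0.08,"twist": -1.09},{"gripper": -1,"dx": -0.187,"dy": -0.062,"dz": -0.08,"twist": -1.09},{"gripper": -1,"dx": -0.187,"dy": -0.062,"dz": -0.08,"twist": -1.09},{"gripper": -1,"dx": -0.187,"dy": -0.062,"dz": -0.08,"twist": -1.09},{"gripper": -1,"dx": -0.187,"dy": -0.062,"dz": -0.08,"twist": -1.09},{"gripper": -1,"dx": -0.187,"dy": -0.062,"dz": -0.08,"twist": -1.09}]'

```text
time: 5.52
ee_pos: [0.4428, -0.3062, 0.1505]
tcp_rot: [0.0, 0.206, 0.979, -0.0]
contact_force: [-0.5, 0.2, -0.8]
width: 0.0852
finger_force: 0.0
```

Run:
```python
from h import *
plan(.4435,-.3075,.002,2.723)
for c in("side","top"):
    p=vision.read_camera(c);X=cloud(p);save(p,c+"2.png")
    P=X[(abs(X[...,0]-.45)<.11)&(abs(X[...,1]+.31)<.11)&(X[...,2]>.026)&(X[...,2]<.042)]
    if len(P)>9: print(c,len(P),cv2.minAreaRect((P[:,:2]*1000).astype(np.float32)))
    P=X[(abs(X[...,0]-.49)<.03)&(abs(X[...,1]+.1)<.06)&(X[...,2]>.07)&(X[...,2]<.105)];print("post",len(P),(P.min(0)+P.max(0))/2 if len(P) else 0)
```

```text
move [-0.0011 -0.0009  0.1485] twist 0.004 now [ 0.4428 -0.3062  0.1505] 2.727 t 5.52 F [-0.5  0.2 -0.8] w 0.0852
side 652 ((446.163818359375, -312.30731201171875), (26.228710174560547, 149.83148193359375), 65.67613983154297)
post 9 [ 0.49265079 -0.12367011  0.07762934]
post 57 [ 0.49353182 -0.11752203  0.08747604]
```

View pics/side2.png

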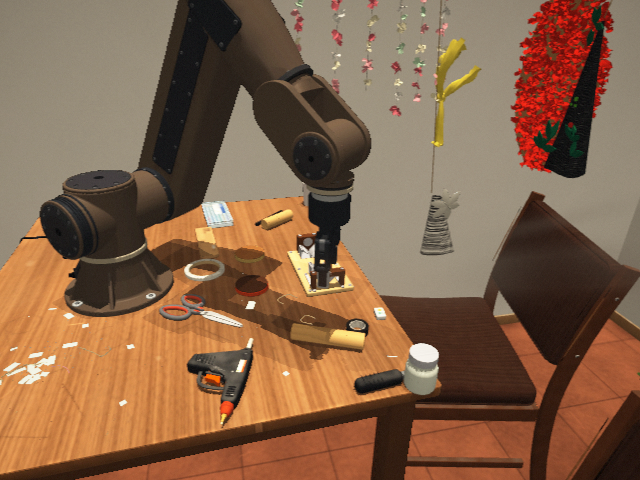

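The side view shows the dowel undisturbed at (328,337) below the gripper at (325,255), and the stop is pushed back. Next I go down and grip the dowel.

Emit:
move_arm --grip_force 30 --motion '[{"gripper": -1,"dx": -0.001,"dy": -0.001,"dz": 0.04,"twist": 0.004},{"gripper": -1,"dx": -0.001,"dy": -0.001,"dz": 0.08,"twist": 0.004},{"gripper": -1,"dx": -0.001,"dy": -0.001,"dz": 0.12,"twist": 0.004},{"gripper": -1,"dx": -0.001,"dy": -0.001,"dz": 0.14,"twist": 0.004},{"gripper": -1,"dx": -0.001,"dy": -0.001,"dz": 0.148,"twist": 0.004},{"gripper": -1,"dx": -0.001,"dy": -0.001,"dz": 0.148,"twist": 0.004},{"gripper": 1,"dx": -0.001,"dy": -0.001,"dz": 0.148,"twist": 0.004},{"gripper": 1,"dx": -0.001,"dy": -0.001,"dz": 0.148,"twist": 0.004},{"gripper": 1,"dx": -0.001,"dy": -0.001,"dz": 0.148,"twist": 0.004},{"gripper": 1,"dx": -0.001,"dy": -0.001,"dz": 0.148,"twist": 0.004},{"gripper": 1,"dx": -0.001,"dy": -0.001,"dz": 0.148,"twist": 0.004},{"gripper": 1,"dx": -0.001,"dy": -0.001,"dz": 0.148,"twist": 0.004},{"gripper": 1,"dx": -0.001,"dy": -0.001,"dz": 0.148,"twist": 0.004},{"gripper": 1,"dx": -0.001,"dy": -0.001,"dz": 0.148,"twist": 0.004}]'

```text
time: 6.78
ee_pos: [0.4433, -0.3083, 0.0035]
tcp_rot: [0.001, 0.209, 0.978, -0.001]
contact_force: [-0.9, 2.1, 9.6]
width: 0.0333
finger_force: 28.9
```

Emit:
move_arm --motion '[{"gripper": 1,"dx": 0,"dy": 0,"dz": -0.02,"twist": 0},{"gripper": 1,"dx": 0,"dy": 0,"dz": -0.05,"twist": 0},{"gripper": 1,"dx": 0,"dy": 0,"dz": -0.09,"twist": 0},{"gripper": 1,"dx": 0,"dy": 0,"dz": -0.13,"twist": 0},{"gripper": 1,"dx": 0,"dy": 0,"dz": -0.17,"twist": 0},{"gripper": 1,"dx": 0.01,"dy": 0.03,"dz": -0.197,"twist": 0.11},{"gripper": 1,"dx": 0.02,"dy": 0.06,"dz": -0.197,"twist": 0.22},{"gripper": 1,"dx": 0.03,"dy": 0.09,"dz": -0.197,"twist": 0.33},{"gripper": 1,"dx": 0.04,"dy": 0.12,"dz": -0.197,"twist": 0.44},{"gripper": 1,"dx": 0.05,"dy": 0.15,"dz": -0.197,"twist": 0.55},{"gripper": 1,"dx": 0.055,"dy": 0.18,"dz": -0.197,"twist": 0.66},{"gripper": 1,"dx": 0.06,"dy": 0.21,"dz": -0.197,"twist": 0.77},{"gripper": 1,"dx": 0.065,"dy": 0.24,"dz": -0.197,"twist": 0.88},{"gripper": 1,"dx": 0.075,"dy": 0.265,"dz": -0.197,"twist": 0.99},{"gripper": 1,"dx": 0.079,"dy": 0.284,"dz": -0.197,"twist": 1.093},{"gripper": 1,"dx": 0.079,"dy": 0.284,"dz": -0.197,"twist": 1.093},{"gripper": 1,"dx": 0.079,"dy": 0.284,"dz": -0.197,"twist": 1.093}]'

```text
time: 8.2
ee_pos: [0.487, -0.0157, 0.1996]
tcp_rot: [0.0, 0.686, 0.728, 0.0]
contact_force: [0.1, -0.6, -0.4]
width: 0.0327
finger_force: 30.7
```

Run:
```python
from h import *
plan(.4875,-.017,.032,1.63)
for c in("side","top"):
    p=vision.read_camera(c);X=cloud(p)
    if c=="side": cv2.imwrite("pics/s3.png",cv2.resize(p["image"][180:330,240:420,::-1],None,fx=4,fy=4))
    P=X[(abs(X[...,0]-.487)<.035)&(abs(X[...,1]+.02)<.12)&(X[...,2]>.18)&(X[...,2]<.26)]
    # dowel points: away from gripper
    for a,b in((-.12,-.05),(.02,.08)):
        Q=P[(P[:,1]>a)&(P[:,1]<b)&(P[:,2]>.218)]
        if len(Q): print(c,len(Q),Q.mean(0),Q.min(0),Q.max(0))
```

```text
move [-0.0013  0.0003  0.1676] twist 0.0 now [ 0.487  -0.0157  0.1996] 1.63 t 8.2 F [ 0.1 -0.6 -0.4] w 0.0327
side 138 [ 0.48677827 -0.08040443  0.22478859] [ 0.47250252 -0.09913205  0.21805926] [ 0.50486359 -0.05021003  0.23106226]
side 12 [0.48925459 0.03378784 0.22756088] [0.48330162 0.02214717 0.22486037] [0.49519826 0.05038846 0.22951027]
top 35 [ 0.48741793 -0.08562175  0.22653069] [ 0.47548359 -0.0959485   0.21923983] [ 0.50549181 -0.06120144  0.23135233]
```

View pics/s3.png

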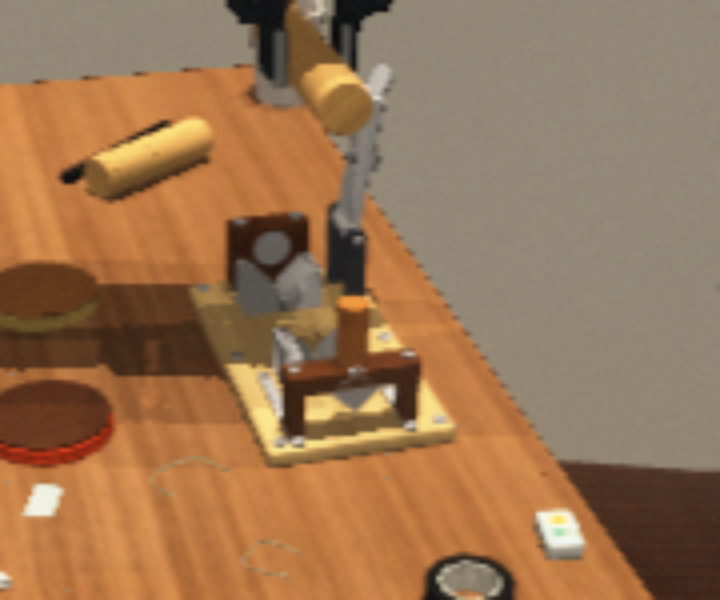

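Close-up: the dowel is held above the jig with its near end at crop (345,110). The leaf is upright at (365,150) and the end stop is fully back, with its post at (352,330), so it's clear to lower.

Emit:
move_arm --motion '[{"gripper": 1,"dx": -0.001,"dy": 0,"dz": 0.035,"twist": 0},{"gripper": 1,"dx": -0.001,"dy": 0,"dz": 0.07,"twist": 0},{"gripper": 1,"dx": -0.001,"dy": 0,"dz": 0.1,"twist": 0},{"gripper": 1,"dx": -0.001,"dy": 0,"dz": 0.125,"twist": 0},{"gripper": 1,"dx": -0.001,"dy": 0,"dz": 0.14,"twist": 0},{"gripper": 1,"dx": -0.001,"dy": 0,"dz": 0.15,"twist": 0},{"gripper": 1,"dx": -0.001,"dy": 0,"dz": 0.155,"twist": 0},{"gripper": 1,"dx": -0.001,"dy": 0,"dz": 0.159,"twist": 0},{"gripper": 1,"dx": -0.001,"dy": 0,"dz": 0.162,"twist": 0},{"gripper": 1,"dx": -0.001,"dy": 0,"dz": 0.162,"twist": 0}]'

```text
time: 9.13
ee_pos: [0.4874, -0.0177, 0.0375]
tcp_rot: [0.0, 0.687, 0.727, 0.0]
contact_force: [-0.7, 0.3, -1.7]
width: 0.0327
finger_force: 30.7
```

Near seating now, so I lower in small steps until contact shows.

Emit:
move_arm --motion '[{"gripper": 1,"dx": 0,"dy": 0,"dz": 0.001,"twist": 0},{"gripper": 1,"dx": 0,"dy": 0,"dz": 0.002,"twist": 0},{"gripper": 1,"dx": 0,"dy": 0,"dz": 0.003,"twist": 0},{"gripper": 1,"dx": 0,"dy": 0,"dz": 0.004,"twist": 0},{"gripper": 1,"dx": 0,"dy": 0,"dz": 0.004,"twist": 0}]'

```text
time: 9.55
ee_pos: [0.4872, -0.0174, 0.0333]
tcp_rot: [0.0, 0.687, 0.727, -0.0]
contact_force: [-0.3, -0.3, -0.3]
width: 0.0326
finger_force: 30.7
```

Emit:
move_arm --motion '[{"gripper": 1,"dx": 0,"dy": 0,"dz": 0.001,"twist": 0},{"gripper": 1,"dx": 0,"dy": 0,"dz": 0.002,"twist": 0},{"gripper": 1,"dx": 0,"dy": 0,"dz": 0.003,"twist": 0},{"gripper": 1,"dx": 0,"dy": 0,"dz": 0.003,"twist": 0}]'

```text
time: 9.88
ee_pos: [0.4879, -0.0175, 0.0314]
tcp_rot: [0.001, 0.687, 0.727, 0.001]
contact_force: [-1.7, 1.3, 16.9]
width: 0.0327
finger_force: 32.5
```

Emit:
move_arm --motion '[{"gripper": 1,"dx": 0,"dy": 0,"dz": -0.001,"twist": 0},{"gripper": -0.4,"dx": 0,"dy": 0,"dz": -0.001,"twist": 0},{"gripper": -0.4,"dx": 0,"dy": 0,"dz": -0.001,"twist": 0},{"gripper": -0.4,"dx": 0,"dy": 0,"dz": -0.001,"twist": 0},{"gripper": -0.4,"dx": 0,"dy": 0,"dz": -0.001,"twist": 0},{"gripper": -0.4,"dx": 0,"dy": 0,"dz": -0.001,"twist": 0},{"gripper": -0.4,"dx": 0,"dy": 0,"dz": -0.001,"twist": 0}]'

```text
time: 10.47
ee_pos: [0.4871, -0.0175, 0.0312]
tcp_rot: [-0.0, 0.687, 0.727, -0.0]
contact_force: [-0.3, -0.4, -0.1]
width: 0.0595
finger_force: 0.0
```

Run:
```python
from h import *
plan(.4935,-.12,.07,1.63)
for c in("side","top"):
    p=vision.read_camera(c);X=cloud(p)
    if c=="side": cv2.imwrite("pics/s4.png",cv2.resize(p["image"][180:330,240:420,::-1],None,fx=4,fy=4))
```

```text
move [-0.1027  0.0006 -0.0388] twist -0.003 now [ 0.4871 -0.0175  0.0312] 1.627 t 10.47 F [-0.3 -0.4 -0.1] w 0.0595
```

View pics/s4.png

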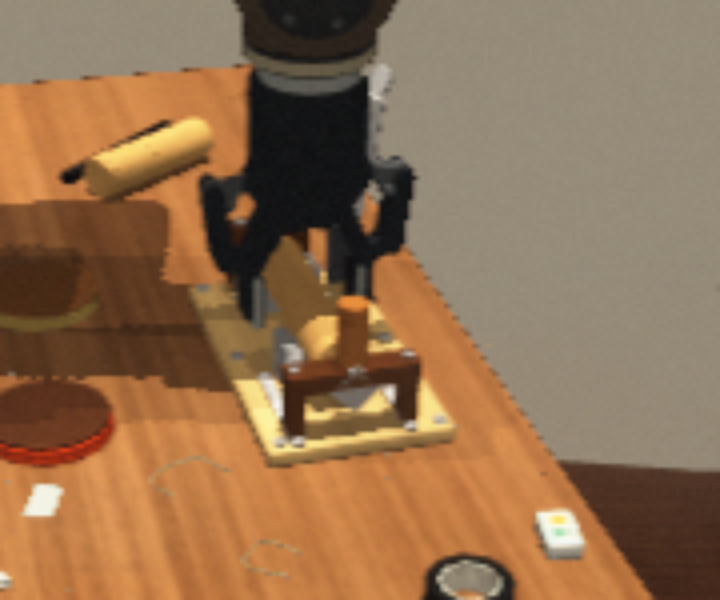

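The dowel lies in the Vs at crop (310,310), fingers open around it, leaf still up at (380,100). I'll lift off and grip the post.

Emit:
move_arm --grip_force 30 --motion '[{"gripper": -0.4,"dx": 0,"dy": 0,"dz": -0.03,"twist": 0},{"gripper": -0.4,"dx": 0,"dy": 0,"dz": -0.07,"twist": 0},{"gripper": -0.4,"dx": 0,"dy": 0,"dz": -0.11,"twist": 0},{"gripper": -1,"dx": -0.04,"dy": 0,"dz": -0.12,"twist": 0},{"gripper": -1,"dx": -0.08,"dy": 0.001,"dz": -0.12,"twist": 0},{"gripper": -1,"dx": -0.103,"dy": 0.001,"dz": -0.12,"twist": 0},{"gripper": -1,"dx": -0.103,"dy": 0.001,"dz": -0.12,"twist": 0},{"gripper": -1,"dx": -0.103,"dy": 0.001,"dz": -0.08,"twist": 0},{"gripper": -1,"dx": -0.103,"dy": 0.001,"dz": -0.041,"twist": 0},{"gripper": -1,"dx": -0.103,"dy": 0.001,"dz": -0.041,"twist": 0},{"gripper": 1,"dx": -0.103,"dy": 0.001,"dz": -0.041,"twist": 0},{"gripper": 1,"dx": -0.103,"dy": 0.001,"dz": -0.041,"twist": 0},{"gripper": 1,"dx": -0.103,"dy": 0.001,"dz": -0.041,"twist": 0},{"gripper": 1,"dx": -0.103,"dy": 0.001,"dz": -0.041,"twist": 0},{"gripper": 1,"dx": -0.103,"dy": 0.001,"dz": -0.041,"twist": 0},{"gripper": 1,"dx": -0.103,"dy": 0.001,"dz": -0.041,"twist": 0},{"gripper": 1,"dx": -0.103,"dy": 0.001,"dz": -0.041,"twist": 0},{"gripper": 1,"dx": -0.103,"dy": 0.001,"dz": -0.041,"twist": 0}]'

```text
time: 12.07
ee_pos: [0.4939, -0.1203, 0.0736]
tcp_rot: [0.001, 0.687, 0.727, 0.0]
contact_force: [-4.4, -0.2, 12.7]
width: 0.0192
finger_force: 28.9
```

Emit:
move_arm --motion '[{"gripper": 1,"dx": 0.004,"dy": 0,"dz": 0,"twist": 0},{"gripper": 1,"dx": 0.008,"dy": 0,"dz": 0,"twist": 0},{"gripper": 1,"dx": 0.012,"dy": 0,"dz": 0,"twist": 0},{"gripper": 1,"dx": 0.015,"dy": 0,"dz": 0,"twist": 0},{"gripper": 1,"dx": 0.018,"dy": 0,"dz": 0,"twist": 0},{"gripper": 1,"dx": 0.02,"dy": 0,"dz": 0,"twist": 0},{"gripper": 1,"dx": 0.022,"dy": 0,"dz": 0,"twist": 0},{"gripper": 1,"dx": 0.022,"dy": 0,"dz": 0,"twist": 0}]'

```text
time: 12.73
ee_pos: [0.4927, -0.0983, 0.0736]
tcp_rot: [0.001, 0.687, 0.727, 0.0]
contact_force: [-4.8, -0.9, 12.0]
width: 0.019
finger_force: 29.0
```

Emit:
move_arm --motion '[{"gripper": 1,"dx": 0.001,"dy": 0,"dz": 0,"twist": 0},{"gripper": 1,"dx": 0.002,"dy": 0,"dz": 0,"twist": 0},{"gripper": 1,"dx": 0.003,"dy": 0,"dz": 0,"twist": 0},{"gripper": 1,"dx": 0.003,"dy": 0,"dz": 0,"twist": 0}]'

```text
time: 13.07
ee_pos: [0.4925, -0.0955, 0.0736]
tcp_rot: [0.001, 0.687, 0.727, 0.0]
contact_force: [-4.3, -1.3, 12.2]
width: 0.0191
finger_force: 29.0
```

Emit:
move_arm --motion '[{"gripper": 1,"dx": 0.001,"dy": 0,"dz": 0,"twist": 0},{"gripper": 1,"dx": 0.002,"dy": 0,"dz": 0,"twist": 0},{"gripper": 1,"dx": 0.002,"dy": 0,"dz": 0,"twist": 0}]'

```text
time: 13.32
ee_pos: [0.4924, -0.0942, 0.0737]
tcp_rot: [0.001, 0.687, 0.727, -0.0]
contact_force: [-7.0, -10.0, 12.5]
width: 0.019
finger_force: 29.0
```

Emit:
move_arm --motion '[{"gripper": 1,"dx": 0.001,"dy": 0,"dz": 0,"twist": 0},{"gripper": 1,"dx": 0.002,"dy": 0,"dz": 0,"twist": 0},{"gripper": 1,"dx": 0.002,"dy": 0,"dz": 0,"twist": 0}]'

```text
time: 13.57
ee_pos: [0.4925, -0.0941, 0.0737]
tcp_rot: [0.002, 0.687, 0.727, -0.001]
contact_force: [-9.3, -29.0, 10.4]
width: 0.0189
finger_force: 29.1
```

The stop met resistance after 26 mm of travel and the force climbed to 29 N, so the dowel is home. I'll relax, let go, and go round behind the leaf.

Emit:
move_arm --motion '[{"gripper": 1,"dx": -0.001,"dy": 0,"dz": 0,"twist": 0},{"gripper": 1,"dx": -0.002,"dy": 0,"dz": 0,"twist": 0},{"gripper": -1,"dx": -0.002,"dy": 0,"dz": 0,"twist": 0},{"gripper": -1,"dx": -0.002,"dy": 0,"dz": 0,"twist": 0},{"gripper": -1,"dx": -0.002,"dy": 0,"dz": 0,"twist": 0},{"gripper": -1,"dx": -0.002,"dy": 0,"dz": 0,"twist": 0},{"gripper": -1,"dx": -0.002,"dy": 0,"dz": -0.04,"twist": 0},{"gripper": -1,"dx": -0.002,"dy": 0,"dz": -0.08,"twist": 0},{"gripper": -1,"dx": -0.002,"dy": 0,"dz": -0.12,"twist": 0},{"gripper": 1,"dx": -0.002,"dy": 0,"dz": -0.161,"twist": 0},{"gripper": 1,"dx": -0.002,"dy": 0,"dz": -0.161,"twist": 0}]'

```text
time: 14.48
ee_pos: [0.4946, -0.0937, 0.2402]
tcp_rot: [0.005, 0.687, 0.727, 0.002]
contact_force: [-0.2, -0.0, -0.2]
width: 0.0638
finger_force: 0.0
```

Run:
```python
from h import *
plan(.625,.054,.14,1.63)
for c in("side","top"):
    p=vision.read_camera(c);X=cloud(p)
    if c=="side": cv2.imwrite("pics/s5.png",cv2.resize(p["image"][180:330,240:420,::-1],None,fx=4,fy=4))
    P=X[(abs(X[...,0]-.49)<.03)&(abs(X[...,1]+.09)<.05)&(X[...,2]>.07)&(X[...,2]<.105)];print("post",len(P),(P.min(0)+P.max(0))/2 if len(P) else 0)
    P=X[(abs(X[...,0]-.56)<.06)&(abs(X[...,1]-.05)<.04)&(X[...,2]>.1)&(X[...,2]<.2)];print("leaf",len(P),P.min(0),P.max(0)) if len(P) else 0
```

```text
move [0.1405 0.1375 0.1011] twist -0.003 now [ 0.4946 -0.0937  0.2402] 1.627 t 14.48 F [-0.2 -0.  -0.2] w 0.0638
post 106 [ 0.49165033 -0.09522961  0.08560008]
leaf 202 [0.53267905 0.03187806 0.1004641 ] [0.55702261 0.06929091 0.17932084]
post 0 0
leaf 195 [0.53256665 0.0357941  0.10071451] [0.55802099 0.06782288 0.18262459]
```

View pics/s5.png

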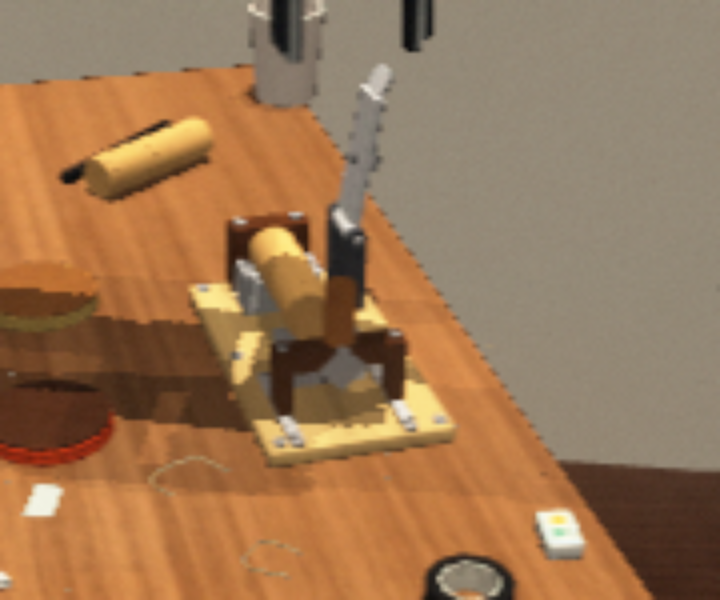

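The dowel sits against the head stop at crop (275,250), the end stop is closed on it at (340,345), and the leaf is up at (370,120). Next: move the closed fingers behind the leaf.

Emit:
move_arm --motion '[{"gripper": 1,"dx": 0.04,"dy": 0.02,"dz": 0,"twist": 0},{"gripper": 1,"dx": 0.07,"dy": 0.05,"dz": 0,"twist": 0},{"gripper": 1,"dx": 0.1,"dy": 0.08,"dz": 0,"twist": 0},{"gripper": 1,"dx": 0.12,"dy": 0.11,"dz": 0,"twist": 0},{"gripper": 1,"dx": 0.14,"dy": 0.138,"dz": 0,"twist": 0},{"gripper": 1,"dx": 0.14,"dy": 0.138,"dz": 0,"twist": 0},{"gripper": 1,"dx": 0.14,"dy": 0.138,"dz": 0.04,"twist": 0},{"gripper": 1,"dx": 0.14,"dy": 0.138,"dz": 0.08,"twist": 0},{"gripper": 1,"dx": 0.14,"dy": 0.138,"dz": 0.098,"twist": 0},{"gripper": 1,"dx": 0.14,"dy": 0.138,"dz": 0.098,"twist": 0}]'

```text
time: 15.42
ee_pos: [0.6195, 0.0542, 0.1292]
tcp_rot: [-0.004, 0.687, 0.727, -0.003]
contact_force: [-0.9, -0.7, -0.4]
width: -0.0
finger_force: 0.0
```

Emit:
move_arm --motion '[{"gripper": 1,"dx": 0,"dy": -0.015,"dz": 0,"twist": 0},{"gripper": 1,"dx": 0,"dy": -0.03,"dz": 0,"twist": 0},{"gripper": 1,"dx": 0,"dy": -0.045,"dz": 0,"twist": 0},{"gripper": 1,"dx": 0,"dy": -0.055,"dz": 0,"twist": 0},{"gripper": 1,"dx": 0,"dy": -0.065,"dz": 0,"twist": 0},{"gripper": 1,"dx": 0,"dy": -0.07,"dz": 0,"twist": 0}]'

```text
time: 15.92
ee_pos: [0.5532, 0.0502, 0.138]
tcp_rot: [0.002, 0.687, 0.727, 0.002]
contact_force: [0.9, -0.4, 17.0]
width: 0.0003
finger_force: 7.6
```

Run:
```python
from h import *
plan(.51,.0495,.15,1.63)
p=vision.read_camera("side");X=cloud(p)
cv2.imwrite("pics/s6.png",cv2.resize(p["image"][180:330,240:420,::-1],None,fx=4,fy=4))
```

```text
move [ 0.0018 -0.0431 -0.0122] twist -0.003 now [0.5532 0.0502 0.138 ] 1.627 t 15.92 F [ 0.9 -0.4 17. ] w 0.0003
```

View pics/s6.png

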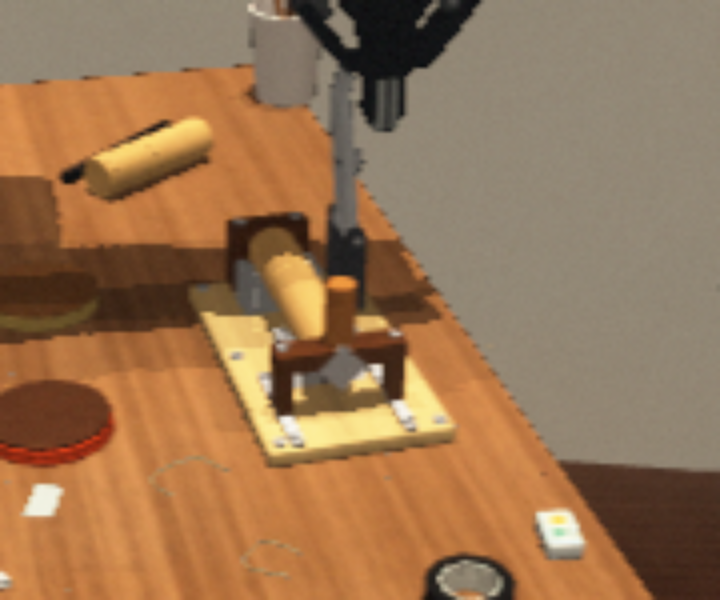

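Emit:
move_arm --motion '[{"gripper": 1,"dx": 0,"dy": 0,"dz": -0.006,"twist": 0},{"gripper": 1,"dx": 0.001,"dy": -0.007,"dz": -0.01,"twist": 0},{"gripper": 1,"dx": 0.001,"dy": -0.014,"dz": -0.01,"twist": 0},{"gripper": 1,"dx": 0.001,"dy": -0.021,"dz": -0.01,"twist": 0},{"gripper": 1,"dx": 0.001,"dy": -0.021,"dz": -0.01,"twist": 0}]'

```text
time: 16.38
ee_pos: [0.5297, 0.0501, 0.1451]
tcp_rot: [-0.001, 0.687, 0.727, -0.001]
contact_force: [0.0, -0.6, -0.0]
width: 0.0002
finger_force: 0.0
```

Emit:
move_arm --motion '[{"gripper": 1,"dx": 0.001,"dy": -0.007,"dz": 0,"twist": 0},{"gripper": 1,"dx": 0.001,"dy": -0.014,"dz": 0,"twist": 0},{"gripper": 1,"dx": 0.001,"dy": -0.021,"dz": 0,"twist": 0},{"gripper": 1,"dx": 0.001,"dy": -0.021,"dz": 0,"twist": 0}]'

```text
time: 16.72
ee_pos: [0.5088, 0.05, 0.1451]
tcp_rot: [-0.0, 0.687, 0.727, -0.001]
contact_force: [0.4, -0.4, 0.0]
width: 0.0001
finger_force: 0.0
```

Run:
```python
from h import *
plan(.46,.0495,.145,1.63)
p=vision.read_camera("side");X=cloud(p)
cv2.imwrite("pics/s7.png",cv2.resize(p["image"][180:330,240:420,::-1],None,fx=4,fy=4))
print([(np.round(r["position"],3),r["conf"]) for r in vision.recognise(p,"leaf_edge")])
```

```text
move [ 0.0023 -0.0488  0.0002] twist -0.003 now [0.5088 0.05   0.1451] 1.627 t 16.72 F [ 0.4 -0.4  0. ] w 0.0001
[(array([0.508, 0.036, 0.118]), 0.45)]
```

View pics/s7.png

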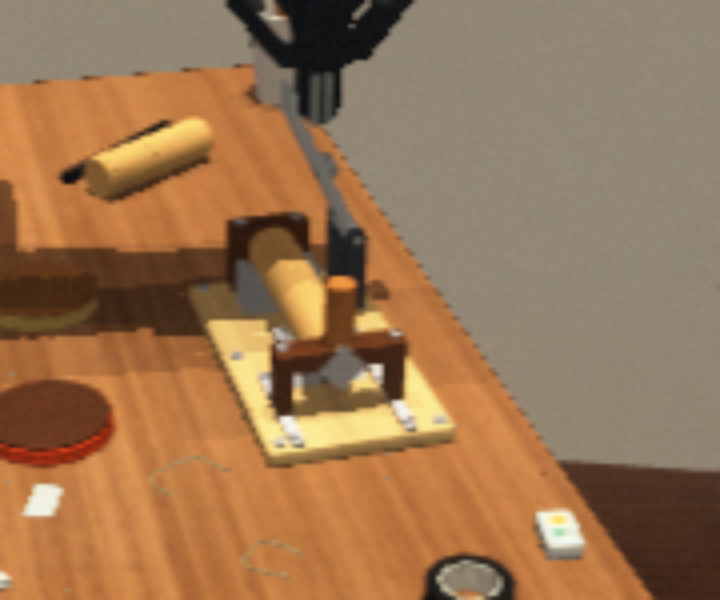

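The leaf is now at about 65°, with the fingers on its back near (320,110). I keep pushing.

Emit:
move_arm --motion '[{"gripper": 1,"dx": 0.001,"dy": -0.008,"dz": 0,"twist": 0},{"gripper": 1,"dx": 0.001,"dy": -0.016,"dz": 0,"twist": 0},{"gripper": 1,"dx": 0.001,"dy": -0.024,"dz": 0,"twist": 0},{"gripper": 1,"dx": 0.001,"dy": -0.032,"dz": 0,"twist": 0},{"gripper": 1,"dx": 0.001,"dy": -0.04,"dz": 0,"twist": 0},{"gripper": 1,"dx": 0.001,"dy": -0.045,"dz": 0,"twist": 0},{"gripper": 1,"dx": 0.001,"dy": -0.045,"dz": 0,"twist": 0},{"gripper": 1,"dx": 0.001,"dy": -0.045,"dz": 0,"twist": 0},{"gripper": 1,"dx": 0.001,"dy": -0.045,"dz": 0,"twist": 0},{"gripper": 1,"dx": 0.001,"dy": -0.045,"dz": 0,"twist": 0},{"gripper": 1,"dx": 0.001,"dy": -0.045,"dz": 0,"twist": 0},{"gripper": 1,"dx": 0.001,"dy": -0.045,"dz": 0,"twist": 0}]'

```text
time: 17.82
ee_pos: [0.4656, 0.0484, 0.1452]
tcp_rot: [0.0, 0.687, 0.727, -0.0]
contact_force: [0.5, 0.2, -0.4]
width: 0.0001
finger_force: 0.0
```

Run:
```python
from h import *
plan(.455,.0495,.09,1.63)
p=vision.read_camera("side");X=cloud(p)
cv2.imwrite("pics/s8.png",cv2.resize(p["image"][180:330,240:420,::-1],None,fx=4,fy=4))
P=X[(X[...,0]>.41)&(X[...,0]<.52)&(abs(X[...,1]-.05)<.018)&(X[...,2]>.05)&(X[...,2]<.12)]
for x in np.arange(.41,.52,.015):
    S=P[abs(P[:,0]-x)<.0075]
    if len(S): print(round(x,3),len(S),np.median(S[:,2]),S[:,2].max())
```

```text
move [ 0.0017 -0.0105  0.0552] twist -0.003 now [0.4656 0.0484 0.1452] 1.627 t 17.82 F [ 0.5  0.2 -0.4] w 0.0001
0.41 3 0.07090574712093145 0.07204417544625005
0.425 26 0.07121288159085866 0.07399766825850271
0.44 34 0.06849691183225093 0.07105282781422663
0.455 31 0.06880146927786217 0.07252597787319738
0.47 46 0.06856830951932316 0.07703569766728378
0.485 44 0.07169514749333775 0.079297668991768
0.5 35 0.06830014695621753 0.07223397985294322
0.515 33 0.06887946317529943 0.07164504058370907
```

View pics/s8.png

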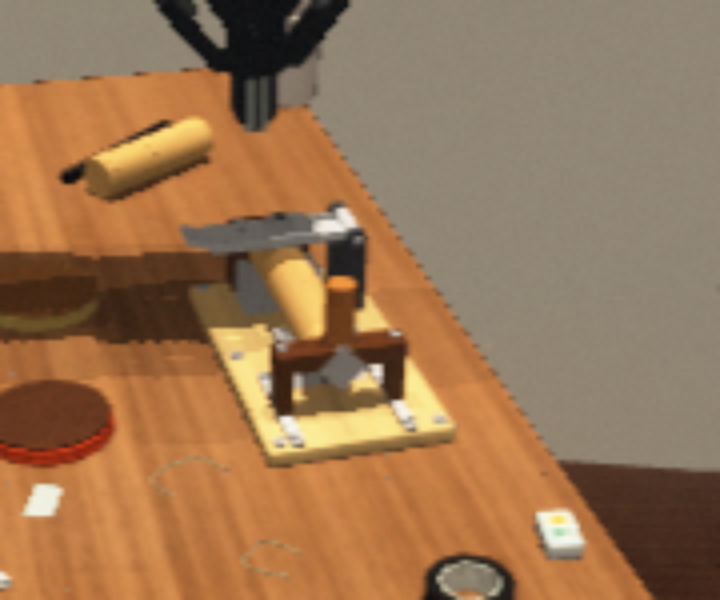

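The leaf is down and level at (260,235): its top is 0.0685 to 0.069 m high along its plate. The stop is still closed on the dowel, so I'm handing in.

Emit:
move_arm --motion '[{"gripper": 1,"dx": 0,"dy": 0,"dz": -0.03,"twist": 0},{"gripper": 1,"dx": 0,"dy": 0,"dz": -0.05,"twist": 0},{"gripper": 1,"dx": 0,"dy": 0,"dz": -0.05,"twist": 0},{"gripper": 1,"dx": 0,"dy": 0,"dz": -0.05,"twist": 0}]'

```text
time: 18.2
ee_pos: [0.4658, 0.0484, 0.1959]
tcp_rot: [0.001, 0.687, 0.727, 0.001]
contact_force: [0.0, -0.8, -0.8]
width: 0.0003
finger_force: 0.0
```

```bash
python3 -c "
from h import *
print(manip.sign_off())"
```

```text
the job is handed in; nothing more can be done
None
```

I handed the job in after about 18 s of robot time: the long dowel is seated in both V-blocks and held home by the end stop, and the drill leaf is level on it; sign-off returned no verdict.

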